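Tilt-mix the blue-capped sample and seat it in the emptied holder

TASK

Clear the holder first: take the yellow blank pot out of it and nest it in the white cup, lowering it gently so that it sits loosely and is not pressed tight, with the white cup left about where it stands. Then pick the sample pot with the blue, dark-centred cap out of the tray, lift it well clear of everything, tilt it over by 45 degrees (any direction, never past 60), hold it so for two seconds and bring it upright again in the air. Finally lower it gently into the tapered holder, without jamming it, let go, and leave everything else where it stands.

Things in the scene. Friction and masses are not known exactly. Their poses are not given: they have to be found in the camera images.
- holder: fixed sample holder: grey round foot 100 mm across and 10 mm thick with a bare metal tapered collar standing on it up to 55 mm above the bench, outer rim 58 mm across; a tapered well open at the top, 46 mm across at the rim, narrowing downwards with the same taper as the pots (20 mm of width per 100 mm of height). Origin: centre of the underside of the foot, on the bench; z up.
- seat (a point): point on the holder's axis, 15 mm above the bench (40 mm below the rim): a pot resting home in the well, held by its taper and not by a floor, has the centre of its underside within a few mm of this height, and its upper 52 mm stand proud of the rim.
- blank: yellow blank pot (a dummy that keeps the holder's place), closed, of just the same shape as the sample pots: 92 mm tall, body 38 mm across at the bottom widening evenly to 52 mm at 68 mm up, then a smooth yellow cap 55 mm across from 68 to 92 mm; 60 g. Starts resting loosely in the holder and lifts straight out. Origin: centre of its underside; z up.
- white_cup: white open tapered cup, 75 mm tall, 53 mm across the rim outside and 47 mm inside, 38 mm across outside at the bottom, walls 3 mm, about 90 g, standing loose on the bench, mouth up. Origin: centre of its underside. A pot nested loosely in it is held by its taper and comes to rest with its underside about 30 mm above this cup's underside.
- tray: fixed shallow grey tray 240 by 240 mm, floor 5 mm, rim 14 mm high and 5 mm thick, carrying the sample and three bystanders in any order in a two by two pattern about 95 mm apart. Origin: centre of its underside.
- sample: closed sample pot, the one to be mixed: blue ribbed cap with a dark round centre. A tapered round pot 92 mm tall: body 38 mm across at the bottom widening evenly to 52 mm at 68 mm up, then a screw cap 55 mm across from 68 to 92 mm. 0.12 kg give or take a third. Stands upright on the tray. Origin: centre of its underside; z up through the cap.
- white_pot: closed sample pot, plain white cap, a bystander. A tapered round pot 92 mm tall: body 38 mm across at the bottom widening evenly to 52 mm at 68 mm up, then a screw cap 55 mm across from 68 to 92 mm. 0.12 kg give or take a third. Stands upright on the tray. Origin: centre of its underside; z up through the cap.
- green_pot: closed sample pot, plain green cap, a bystander. A tapered round pot 92 mm tall: body 38 mm across at the bottom widening evenly to 52 mm at 68 mm up, then a screw cap 55 mm across from 68 to 92 mm. 0.12 kg give or take a third. Stands upright on the tray. Origin: centre of its underside; z up through the cap.
- dropper: amber bottle with white cap, 42 mm across and 95 mm tall, on the tray, a bystander. Origin: centre of its underside.
- reagent: amber bottle with blue cap, 64 mm across and 160 mm tall, loose on the bench, a bystander. Origin: centre of its underside.
- tube_stand: white stand of six blue-capped tubes, 60 by 84 mm and 127 mm tall, loose on the bench, a bystander. Origin: centre of its underside.
- timer: white flat timer 50 by 70 mm, 24 mm tall, loose on the bench, a bystander. Origin: centre of its underside.
- jar: white jar with grey cap, 50 mm across and 60 mm tall, loose on the bench, a bystander. Origin: centre of its underside.

How it is judged:
On the way, in this order (a step that is already met when the one before it is completed fails the run):
1. the yellow blank is nested loosely in the white cup, upright and let go (horizontal distance between blank and white_cup below 0.006 m and z of blank in the frame of white_cup between 0.02 and 0.04 m and angle between blank's own z axis and vertical below 0.12 rad and angle between white_cup's own z axis and vertical below 0.1 rad and distance of white_cup from where it was at the start of the episode below 0.04 m and linear speed of blank below 0.02 m/s and contact force between the fingers and blank below 0.1 N), for 0.3 s.
2. the sample is held in the air, underside over 80 mm above the bench, tilted 45 degrees (within 7), for two seconds (1.8 s count) (height (world z) of sample above 0.08 m and angle between sample's own z axis and vertical between 0.663 and 0.908 rad), for 1.8 s.
3. the sample is upright again (within 6 degrees) while still in the air, underside over 70 mm above the bench (height (world z) of sample above 0.07 m and angle between sample's own z axis and vertical below 0.105 rad), for 0.2 s.
At the end, for the whole second after the job is handed in: Sample in the holder: 5 mm of its axis, underside 9 mm above to 10 mm below seat, upright to 5.7 deg. Yellow blank in the white: 6 mm of its axis, underside 20 to 40 mm above the white one's, upright to 6.9 deg. White cup upright to 5.7 deg, under 40 mm from its start. All at rest, let go (all of step 1 and horizontal distance between sample and seat below 0.005 m and z of sample in the frame of seat between -0.01 and 0.009 m and angle between sample's own z axis and vertical below 0.1 rad and linear speed of sample below 0.02 m/s and contact force between the fingers and sample below 0.1 N); the robot touches nothing.
It fails at once if the sample is tipped past 60 degrees (angle between sample's own z axis and vertical above 1.06 rad).
It fails at once if the yellow blank is rammed into the white one (over 38 N) (contact force between blank and white_cup above 38 N).
It fails at once if the sample is rammed into the holder (over 38 N) (contact force between sample and holder above 38 N).
It fails at once if a bystander is shifted by more than 25 mm or tipped by more than 20 degrees (distance of any of white_pot, green_pot, dropper, reagent, tube_stand, timer, jar from where it was at the start of the episode above 0.025 m or angle between any of white_pot, green_pot, dropper, reagent, tube_stand, timer, jar's own z axis and vertical above 0.35 rad).
It also fails if it takes over 64 s, if anything falls off the work surface, if the arm or the gripper's body presses on something with over 40 N, if the wrist force passes 120 N, or if a joint passes its speed limit or range.

ROBOT

A 7-joint arm with a two-finger parallel gripper is mounted at the origin on the work surface. World frame = base frame: x ahead of the robot, y to its left, z up, the work surface at z = 0. Lengths are in m, angles in rad, forces in N, time in s.
With the tool pointing down it reaches from about 0.425 to 0.875 m from the base axis. Payload 4.7 kg.
Tool frame: the origin (TCP) lies on the centre line of the jaws, within the pads' length; the fingertips stand 22 mm ahead of it and the grasp point (between the pads) lies 3 mm ahead of it (env.finger_overhang is the distance from the TCP to the fingertips, in m); z points along the fingers, x is the direction in which the jaws open and shut, and the axes are right-handed (so a half turn about z gives the same grasp; the last joint's range is limited). The gripper opens to 87 mm and grips with 3 to 60 N. Pads are 19 mm wide; open, the fingers measure 117 mm over their backs; the gripper's body (75 mm by 190 mm) begins 51 mm behind the grasp point.
Start: joints at [0.014, 0.321, -0.07, 1.45, 0.023, 1.371, -0.057], TCP at [0.65, -0, 0.245] pointing down, gripper open.
Joint ranges: [-2.86, 2.86], [-0.3, 2.09], [-1.38, 1.24], [0.06, 2.45], [-1.56, 4.7], [0.09, 2.05], [-2.69, 2.69]. Speed limits (rad/s): [2.57, 2.57, 3.14, 3.14, 3.14, 3.14, 3.14].

INTERFACE

Orientations are given as [roll, pitch, yaw] about the fixed x, y, z axes, in that order (R = Rz(yaw) Ry(pitch) Rx(roll)).
In Python, from bench import env gives the robot as it stands.
- The arm moves only by the tool servo_tool, never from a script. Its argument "series" is one flat list of numbers, 7 for each row, row after row: the shift along the tool's x, y, z in mm, then the turn, a rotation vector about the tool's x, y, z in rad, then the opening, from -1 (shut) to 1 (fully open). In form: [x, y, z, wx, wy, wz, fingers, x, y, z, wx, wy, wz, fingers, ...]. A call has 1 to 5 rows; each row is the pose to reach, as a shift and turn from the pose commanded when the call began, along the tool's axes at that moment; what a row does not reach only later rows make up. A row lasts 1/12 s, in which the tool goes at most 41.7 mm and 7.16 degrees, less where a joint would pass 70% of its speed; a pose out of reach is approached as far as the arm can. A call with a gripper value outside its range is refused whole. The fingers move at their own pace and stop on an object; "squeeze" is the grip in N (left out, the last holds). Time passes only in rows, so rows that repeat a pose let the fingers close. It gives the time, the measured TCP pose, the force and the opening at its end, in the units of the state.
- env.observe(): the state, without advancing time (a new reading comes with each control period).
- env.camera(name): name is "scene" or "side" or "wrist"; returns a dict with "img" (400x640x3 uint8, red, green, blue), "fx", "fy", "cx", "cy" (pixels), "world_from_camera" (4x4, takes a point from camera to world coordinates). Camera axes: x right, y up, looking along -z (the intrinsics and any distortion apply to the point x, -y, -z); pixel columns grow to the right and rows downward; lengths in m; the calibration is good to about 2 mm. The wrist camera is an equidistant fisheye: a pixel r from the principal point sees the ray r / f radians off the axis. A picture is of the moment at which its call begins. There is no depth.
- env.close_job(): hands the job in, once; it reports no verdict.
The state is a dict: "time_s": time; "joints": joint angles; "dq": joint speeds; "tau": joint torques, N m; "ee_pos": TCP position; "eef_rot": TCP orientation; "contact_force": force on the tool from outside, world axes, zero at the start; "wrist_torque": the same for the moment, N m; "finger_gap": finger opening in m.
Only numpy, scipy, OpenCV 4.12 (cv2) and the standard library are available. Lean on these libraries where they do the work, as an engineer would, in place of code of your own. Each camera call takes 0.05 s, during which the arm holds its last target.

## Working session

There is one attempt and no reset: what is moved stays moved. The work goes in short steps, Python scripts to look and compute and a tool call to move; the robot and the scene stay as the last step left them, time stands still between calls to the robot, and variables do not carry over. Pictures are saved under pics/ and viewed, and the job is handed in when it is done.

Besides the shell and the picture viewer there is one more tool, called as name(argument=value, ...), one argument or row to a line, values as JSON. servo_tool: Moves the arm, as the interface text tells. Its arguments: {"type":"object","properties":{"series":{"type":"array"},"squeeze":{"type":"number"}},"required":["series"]}

```bash
ls; mkdir -p pics
python3 - <<'E'
from bench import env
import cv2,pickle
print(env.observe())
d={}
for n in ["scene","side","wrist"]:
    c=env.camera(n); d[n]=c
    cv2.imwrite(f"pics/{n}0.png",c["img"][:,:,::-1])
    print(n,c["fx"],c["fy"],c["cx"],c["cy"],[k for k in c],c["world_from_camera"].tolist() if hasattr(c["world_from_camera"],'tolist') else c["world_from_camera"])
pickle.dump(d,open("cam0.pkl","wb"))
E
```

```text
pics
{'time_s': 0.0, 'joints': array([ 0.01412209,  0.32180643, -0.0700844 ,  1.45164111,  0.02259723,
        1.37076309, -0.056863  ]), 'dq': array([-0.00014703,  0.00045239, -0.00055413,  0.00173847,  0.00107436,
       -0.00135408, -0.00052602]), 'tau': array([-2.58547143e-04, -4.91284704e+01, -4.03903294e-01, -3.12526345e+01,
       -6.40594075e-02,  4.37659642e-02,  1.61017233e-04]), 'ee_pos': array([ 6.49514240e-01, -6.05034442e-05,  2.43489219e-01]), 'eef_rot': array([3.14150029e+00, 1.82870484e-03, 4.37768467e-05]), 'contact_force': array([-0.66223247, -0.38428803, -0.77741733]), 'wrist_torque': array([-0.02871492,  0.00240148,  0.00161833]), 'finger_gap': 0.08698701826810783}
scene 404.08969189813 404.08969189813 312.3357924461568 203.7367075212094 ['img', 'fx', 'fy', 'cx', 'cy', 'world_from_camera'] [[0.8163050760239932, -0.48280622780936594, 0.3170870057980199, 0.8266708121912965], [0.5776061478078724, 0.6862304413509632, -0.44210736182268295, -0.38301142408165956], [-0.004142568287070567, 0.544045887542359, 0.8390452379795942, 0.7833518510656675], [0.0, 0.0, 0.0, 1.0]]
side 387.91267328875347 387.91267328875347 312.0065471073041 191.679625392535 ['img', 'fx', 'fy', 'cx', 'cy', 'world_from_camera'] [[-0.9954381563474378, 0.07141407995122831, -0.06326852355107782, 0.50813413777818], [-0.09540603004168755, -0.7398364673261522, 0.6659877559280231, 0.5683529155295979], [0.000752541891412095, 0.6689858225695661, 0.7432747828909726, 0.701249170238235], [0.0, 0.0, 0.0, 1.0]]
wrist 309.70691628693146 309.70691628693146 316.20456914205016 198.52472217499758 ['img', 'fx', 'fy', 'cx', 'cy', 'world_from_camera'] [[0.9999968552415539, 0.0004698411501998742, 0.002463484583469752, 0.6502366937200916], [-0.0011299571032892333, 0.9613489926229228, 0.275330415282862, 0.07489949089978849], [-0.002238906863659263, -0.2753323330671174, 0.9613465003129054, 0.3839204816259593], [0.0, 0.0, 0.0, 1.0]]
```

View pics/scene0.png

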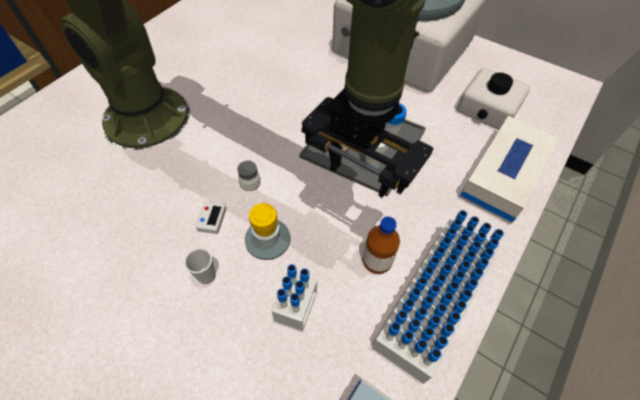

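View pics/side0.png

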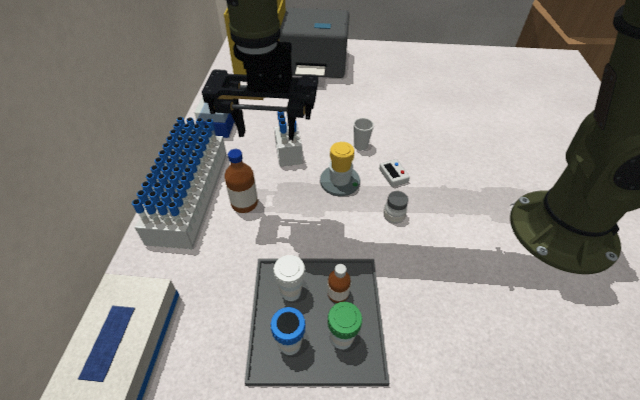

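View pics/wrist0.png

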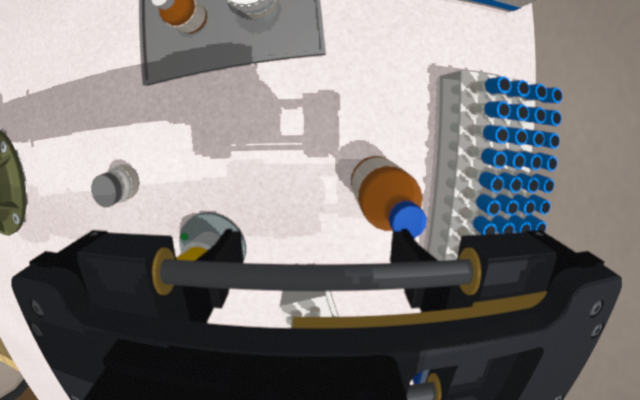

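```bash
cat > h.py <<'E'
import numpy as np,cv2,pickle
def ray(c,u,v):
    T=np.array(c["world_from_camera"])
    d=np.array([(u-c["cx"])/c["fx"],-(v-c["cy"])/c["fy"],-1.0])
    return T[:3,3],T[:3,:3]@d
def at(c,u,v,z):
    o,d=ray(c,u,v); return o+d*(z-o[2])/d[2]
def proj(c,p):
    T=np.array(c["world_from_camera"]); q=T[:3,:3].T@(np.asarray(p,float)-T[:3,3])
    return np.array([c["cx"]+c["fx"]*q[0]/-q[2], c["cy"]-c["fy"]*q[1]/-q[2]])
def crop(c,x0,y0,x1,y1,k,name,circs=()):
    im=cv2.resize(c["img"][y0:y1,x0:x1,::-1].copy(),None,fx=k,fy=k,interpolation=cv2.INTER_CUBIC)
    for (x,y,z,r,col) in circs:
        P=np.array([(proj(c,(x+r*np.cos(a),y+r*np.sin(a),z))-[x0,y0]+.5)*k for a in np.linspace(0,6.283,60)])
        cv2.polylines(im,[P.astype(np.int32)],True,col,1)
    for g in range((x0//10+1)*10,x1,10): cv2.putText(im,str(g),((g-x0)*k,10),0,.35,(0,0,255),1); cv2.line(im,((g-x0)*k,12),((g-x0)*k,18),(0,0,255),1)
    for g in range((y0//10+1)*10,y1,10): cv2.putText(im,str(g),(0,(g-y0)*k),0,.35,(0,0,255),1); cv2.line(im,(22,(g-y0)*k),(28,(g-y0)*k),(0,0,255),1)
    cv2.imwrite(name,im)
E
python3 - <<'E'
from h import *
d=pickle.load(open("cam0.pkl","rb"))
crop(d["side"],300,110,420,225,5,"pics/s1.png")
crop(d["side"],240,250,395,390,5,"pics/s2.png")
crop(d["scene"],170,150,325,270,5,"pics/c1.png")
crop(d["scene"],170,200,325,335,5,"pics/c2.png")
E
```

```text
(no output)
```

View pics/s1.png

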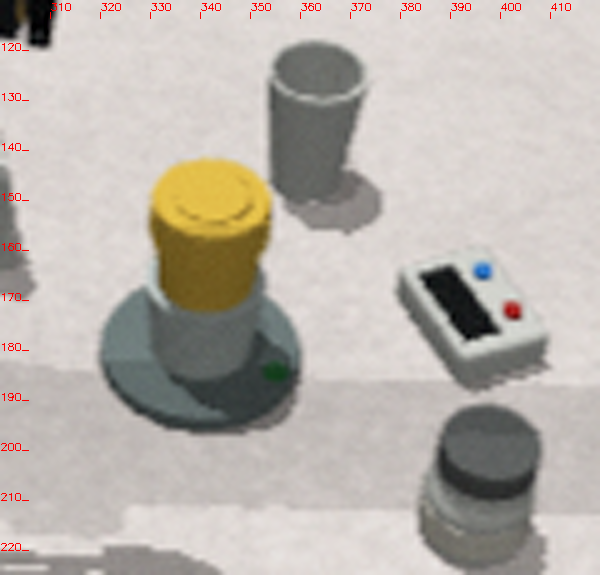

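View pics/s2.png

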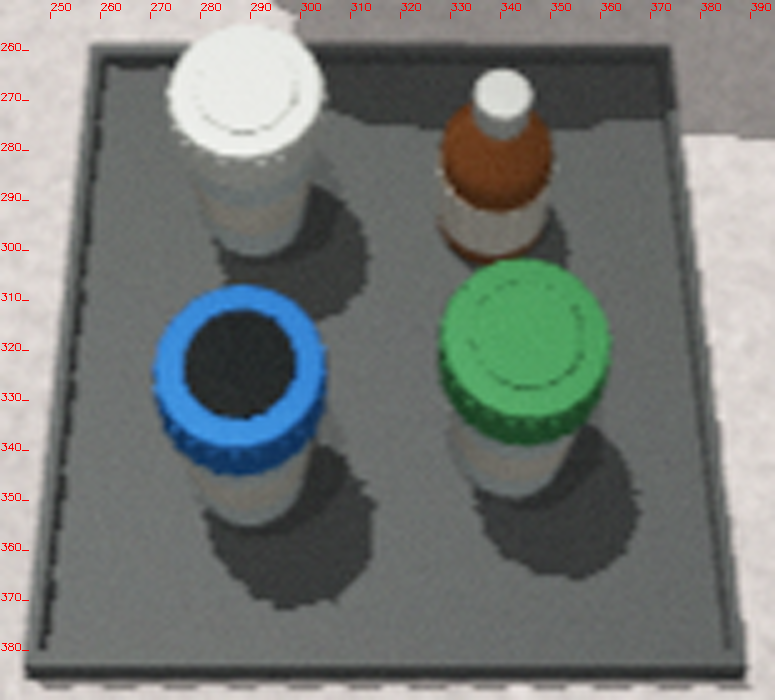

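View pics/c2.png

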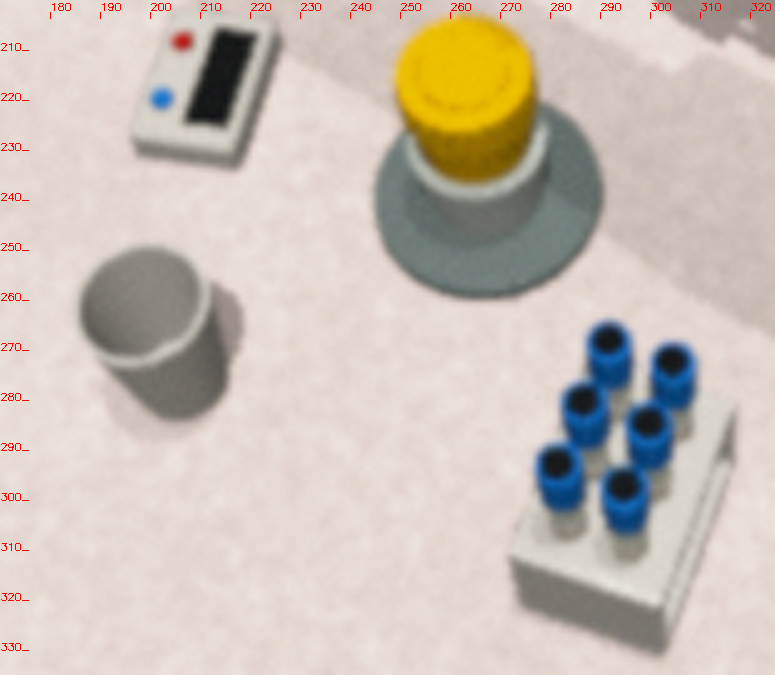

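Run:
```python
from h import *
d=pickle.load(open("cam0.pkl","rb"))
S,C=d["side"],d["scene"]
for n,c,u,v,z in [("blank",S,341.8,149,.107),("blank",C,262.9,214.2,.107),("cup",S,362.9,123.7,.075),("cup",C,198.3,260.9,.075),("foot",S,339.5,180.3,.01),("foot",C,267,238.5,.01),("sample",S,287.5,322.7,.097),("white",S,288.8,267.7,.097),("green",S,344.3,317,.097),("dropper",S,340,269,.1)]:
    print(n,at(c,u,v,z).round(4))
for n,c,u,v in [("timer",S,394,167),("jar",S,397,199),("reag",S,237,158),("tubes",C,290,300),("tubes",C,295,270),("reagC",C,389,227)]:
    print(n,at(c,u,v,.02).round(3),at(c,u,v,.06).round(3),at(c,u,v,.12).round(3),at(c,u,v,.16).round(3))
for u,v in [(258.5,259),(373.5,259),(246,383),(388,383)]: print("tray",at(S,u,v,.014).round(4))
```

```text
blank [ 0.5034 -0.1014  0.107 ]
blank [ 0.5058 -0.1025  0.107 ]
cup [ 0.4533 -0.2402  0.075 ]
cup [ 0.4557 -0.2421  0.075 ]
foot [ 0.5032 -0.0951  0.01  ]
foot [ 0.506 -0.105  0.01 ]
sample [0.5717 0.3127 0.097 ]
white [0.5833 0.2123 0.097 ]
green [0.4813 0.2944 0.097 ]
dropper [0.4925 0.208  0.1   ]
timer [ 0.369 -0.145  0.02 ] [ 0.378 -0.103  0.06 ] [ 0.39 -0.04  0.12] [0.398 0.002 0.16 ]
jar [ 0.367 -0.038  0.02 ] [ 0.376 -0.003  0.06 ] [0.388 0.051 0.12 ] [0.396 0.086 0.16 ]
reag [ 0.769 -0.139  0.02 ] [ 0.753 -0.098  0.06 ] [ 0.73  -0.035  0.12 ] [0.715 0.006 0.16 ]
tubes [ 0.632 -0.189  0.02 ] [ 0.642 -0.199  0.06 ] [ 0.657 -0.214  0.12 ] [ 0.668 -0.224  0.16 ]
tubes [ 0.602 -0.132  0.02 ] [ 0.614 -0.145  0.06 ] [ 0.632 -0.165  0.12 ] [ 0.643 -0.178  0.16 ]
reagC [0.709 0.066 0.02 ] [0.715 0.042 0.06 ] [0.724 0.007 0.12 ] [ 0.73  -0.017  0.16 ]
tray [0.6586 0.149  0.014 ]
tray [0.4226 0.1263 0.014 ]
tray [0.6345 0.386  0.014 ]
tray [0.4012 0.3635 0.014 ]
```

servo_tool(
  series=[-35,25,10,0,0,0,1,-75,52,25,0,0,0,1,-110,77,35,0,0,0,1,-135,95,42,0,0,0,1,-145,102,45,0,0,0,1],
  squeeze=10,
)

```text
time_s: 0.57
ee_pos: [0.4997, -0.1061, 0.1976]
eef_rot: [3.14, 0.005, -0.005]
contact_force: [0.3, -0.1, 0.4]
finger_gap: 0.0875
```

servo_tool(
  series=[0,0,0,0,0,0,1,0,0,0,0,0,0,1],
)

```text
time_s: 0.73
ee_pos: [0.5045, -0.1025, 0.1996]
eef_rot: [-3.141, -0.0, -0.002]
contact_force: [-0.3, -0.4, 0.1]
finger_gap: 0.0869
```

Run:
```python
from bench import env
from h import *
o=env.observe();print(o["time_s"],o["ee_pos"],o["eef_rot"],o["joints"])
d={}
for n in ["scene","side","wrist"]:
    d[n]=env.camera(n); cv2.imwrite(f"pics/{n}1.png",d[n]["img"][:,:,::-1])
pickle.dump(d,open("cam1.pkl","wb"))
crop(d["scene"],300,40,500,170,4,"pics/c3.png")
print(env.observe()["time_s"])
```

```text
0.7333 [ 0.50452148 -0.1025367   0.19958421] [-3.14134970e+00 -3.75649951e-04 -1.85311977e-03] [ 1.57661926e-01  6.43341631e-02 -8.89840943e-03  1.84427508e+00
  2.93354823e-04  1.23264993e+00  1.46831675e-01]
0.8833
```

View pics/scene1.png

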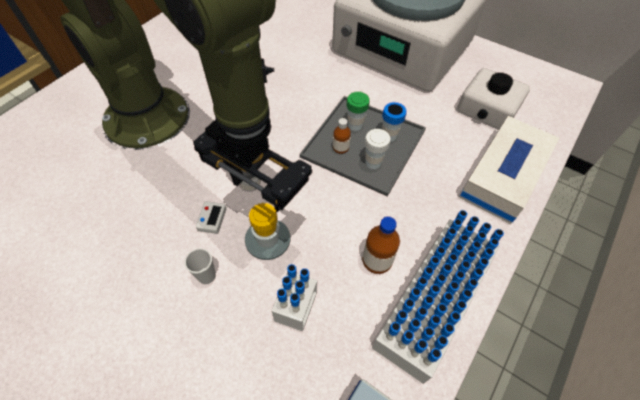

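View pics/wrist1.png

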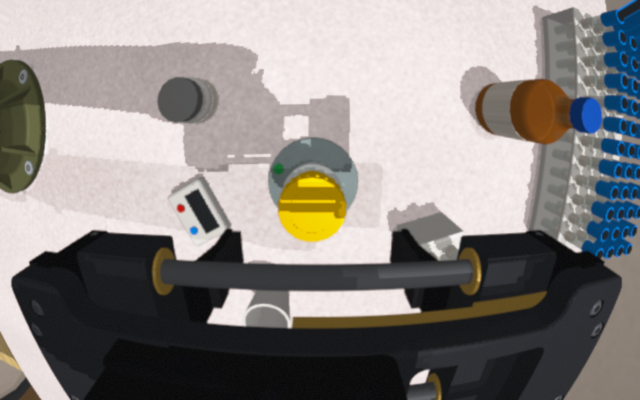

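View pics/side1.png

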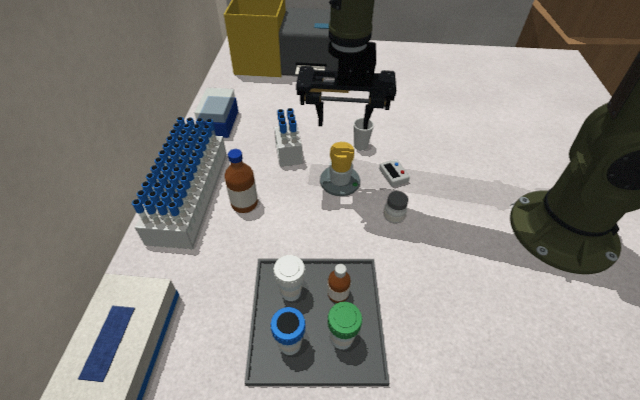

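```bash
cat >> h.py <<'E'
def wat(c,u,v,z):
    T=np.array(c["world_from_camera"]); x,y=(u-c["cx"]),(v-c["cy"]); r=np.hypot(x,y); t=r/c["fx"]
    d=np.array([np.sin(t)*x/r,-np.sin(t)*y/r,-np.cos(t)]); d=T[:3,:3]@d; o=T[:3,3]
    return o+d*(z-o[2])/d[2]
E
python3 - <<'E'
from h import *
d=pickle.load(open("cam1.pkl","rb"))
crop(d["scene"],300,80,430,190,6,"pics/c3.png")
crop(d["wrist"],230,130,400,250,4,"pics/w3.png")
w=d["wrist"]; print(np.array(w["world_from_camera"]).round(3))
E
```

```text
[[ 1.    -0.    -0.001  0.506]
 [ 0.     0.961  0.275 -0.026]
 [ 0.001 -0.275  0.961  0.34 ]
 [ 0.     0.     0.     1.   ]]
```

View pics/c3.png

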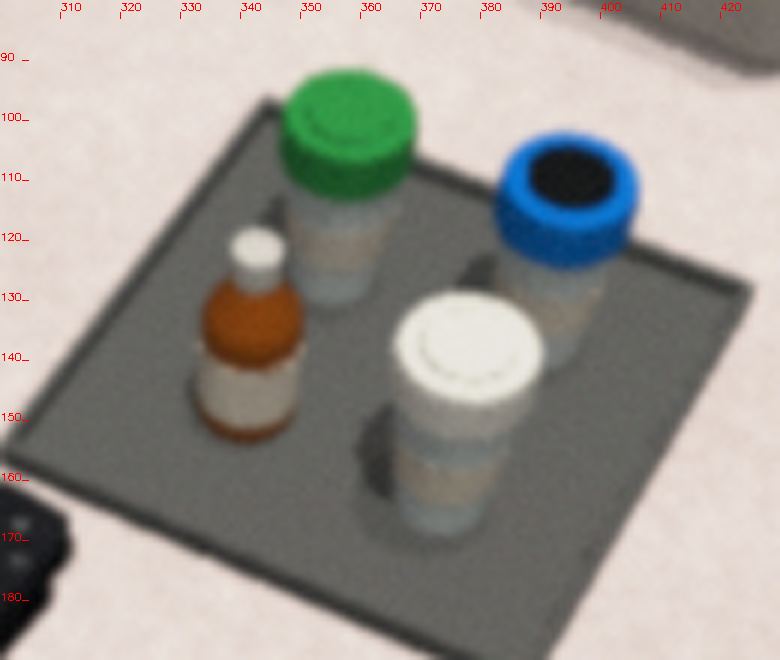

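View pics/w3.png

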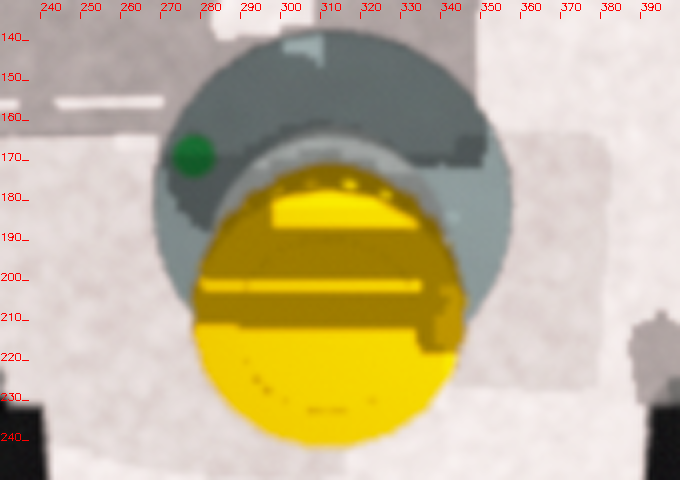

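Run:
```python
from h import *
d=pickle.load(open("cam1.pkl","rb"))
print(wat(d["wrist"],311.8,207.5,.107),wat(d["wrist"],312.6,181,.01), wat(d["wrist"],277.5,207.5,.107),wat(d["wrist"],345.9,207.5,.107))
print(at(d["scene"],394.7,109.2,.097))
print(at(d["scene"],377.7,137.3,.097))
```

```text
[ 0.50301328 -0.10022012  0.107     ] [ 0.50264386 -0.10064641  0.01      ] [ 0.47573714 -0.1002579   0.107     ] [ 0.53004866 -0.10024324  0.107     ]
[0.5727312  0.31082618 0.097     ]
[0.58477461 0.21011631 0.097     ]
```

servo_tool(
  series=[-0.5,-1,30,0,0,0,1,-0.5,-1,60,0,0,0,1,-0.5,-1,85,0,0,0,1,-0.5,-1,98,0,0,0,1,-0.5,-1,101,0,0,0,1],
)

```text
time_s: 1.3
ee_pos: [0.5035, -0.0995, 0.0956]
eef_rot: [-3.141, 0.005, 0.002]
contact_force: [0.3, -0.4, -0.4]
finger_gap: 0.0868
```

servo_tool(
  series=[0,0,0,0,0,0,1,0,0,0,0,0,0,0.45,0,0,0,0,0,0,0.35,0,0,0,0,0,0,0.3,0,0,0,0,0,0,0.3],
)

```text
time_s: 1.72
ee_pos: [0.5053, -0.1011, 0.0997]
eef_rot: [3.141, -0.002, 0.0]
contact_force: [0.4, 0.4, 0.2]
finger_gap: 0.068
```

servo_tool(
  series=[0,0,0,0,0,0,0.3,0,0,0,0,0,0,0.2,0,0,0,0,0,0,0.1,0,0,0,0,0,0,0.1,0,0,0,0,0,0,0.1],
  squeeze=10,
)

```text
time_s: 2.13
ee_pos: [0.5031, -0.101, 0.0987]
eef_rot: [-3.141, 0.003, -0.0]
contact_force: [-5.3, -0.0, 5.5]
finger_gap: 0.0545
```

servo_tool(
  series=[0,0,0,0,0,0,0.1,0,0,0,0,0,0,0.1,0,0,0,0,0,0,0.1,0,0,0,0,0,0,0.1],
)

```text
time_s: 2.47
ee_pos: [0.5031, -0.101, 0.0987]
eef_rot: [-3.141, 0.003, -0.0]
contact_force: [-5.3, 0.2, 6.0]
finger_gap: 0.0551
```

servo_tool(
  series=[-1,0,-1,0,0,0,0.1,-1,0,-4,0,0,0,0.1,-1,0,-12,0,0,0,0.1,-1,0,-27,0,0,0,0.1,-1,0,-45,0,0,0,0.1],
)

```text
time_s: 2.88
ee_pos: [0.5033, -0.101, 0.1439]
eef_rot: [-3.142, 0.001, 0.0]
contact_force: [0.1, 0.3, -0.4]
finger_gap: 0.0547
```

servo_tool(
  series=[0,0,-18,0,0,0,0.1,0,0,-36,0,0,0,0.1,0,0,-54,0,0,0,0.1,0,0,-67,0,0,0,0.1,0,0,-71,0,0,0,0.1],
)

```text
time_s: 3.3
ee_pos: [0.5054, -0.1013, 0.218]
eef_rot: [3.141, -0.006, 0.0]
contact_force: [0.6, 0.3, -0.3]
finger_gap: 0.0545
```

servo_tool(
  series=[-8,22,0,0,0,0,0.1,-18,50,0,0,0,0,0.1,-30,85,0,0,0,0,0.1,-42,117,0,0,0,0,0.1,-48,134,0,0,0,0,0.1],
)

```text
time_s: 3.72
ee_pos: [0.4534, -0.2396, 0.2146]
eef_rot: [3.139, 0.0, -0.005]
contact_force: [-0.7, 0.0, -0.2]
finger_gap: 0.0543
```

servo_tool(
  series=[-2,5,0,0,0,0,0.1,-2,5,0,0,0,0,0.1,-2,5,0,0,0,0,0.1],
)

```text
time_s: 3.97
ee_pos: [0.4541, -0.2388, 0.2144]
eef_rot: [-3.141, -0.0, 0.001]
contact_force: [1.0, 0.8, -0.4]
finger_gap: 0.0546
```

Run:
```python
from bench import env
from h import *
o=env.observe();print(o["time_s"],o["ee_pos"],o["eef_rot"],o["contact_force"])
d={}
for n in ["scene","side","wrist"]:
    d[n]=env.camera(n)
pickle.dump(d,open("cam2.pkl","wb"))
cv2.imwrite("pics/w4.png",d["wrist"]["img"][:,:,::-1])
crop(d["scene"],150,150,320,290,4,"pics/c4.png")
crop(d["side"],300,60,420,210,4,"pics/s4.png")
```

```text
3.9667 [ 0.45405233 -0.23884693  0.21440248] [-3.14068185e+00 -3.07998757e-04  8.58866987e-04] [ 1.00514283  0.76287017 -0.36864314]
```

View pics/c4.png

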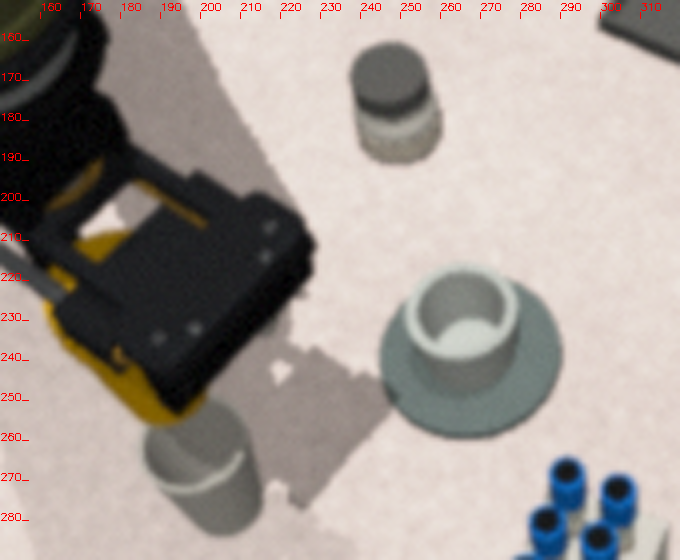

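View pics/s4.png

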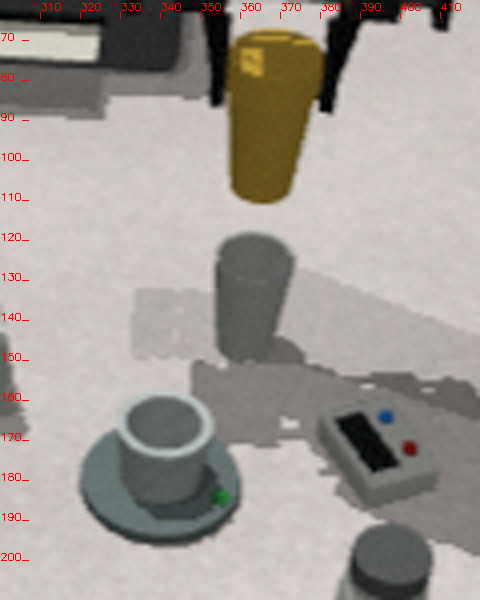

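View pics/w4.png

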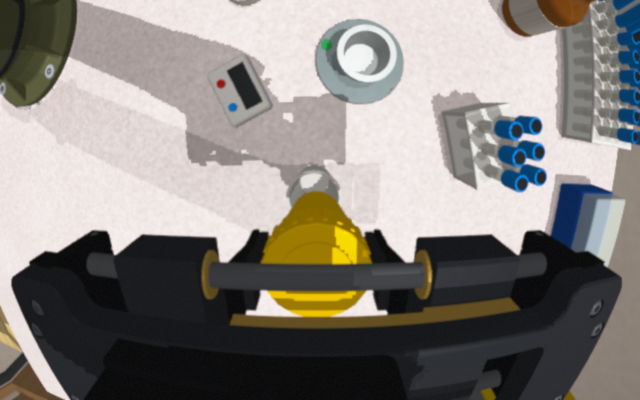

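Run:
```python
from h import *
d=pickle.load(open("cam2.pkl","rb"))
S,C=d["side"],d["scene"]
print(at(S,340.9,165.9,.055),at(C,265.1,227.9,.055))
zb=.2144-.0835
R=(0,0,255);G=(0,255,0)
L=[(.4545,-.2412,.075,.0265,G),(.4545,-.2412,0,.019,G),(.5037,-.1012,.055,.029,G),(.5037,-.1012,.01,.05,G),(.454,-.2395,zb,.019,R),(.454,-.2395,zb+.092,.0275,R)]
crop(S,300,50,420,200,4,"pics/s5.png",L)
crop(C,140,150,320,290,4,"pics/c5.png",L)
```

```text
[ 0.50246468 -0.09963194  0.055     ] [ 0.50589739 -0.10411508  0.055     ]
```

View pics/s5.png

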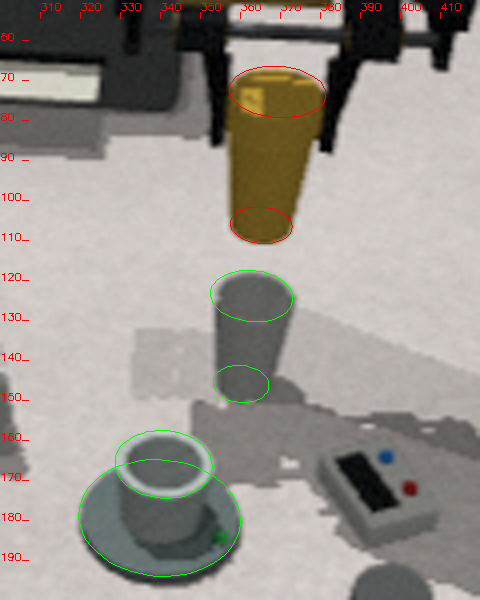

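View pics/c5.png

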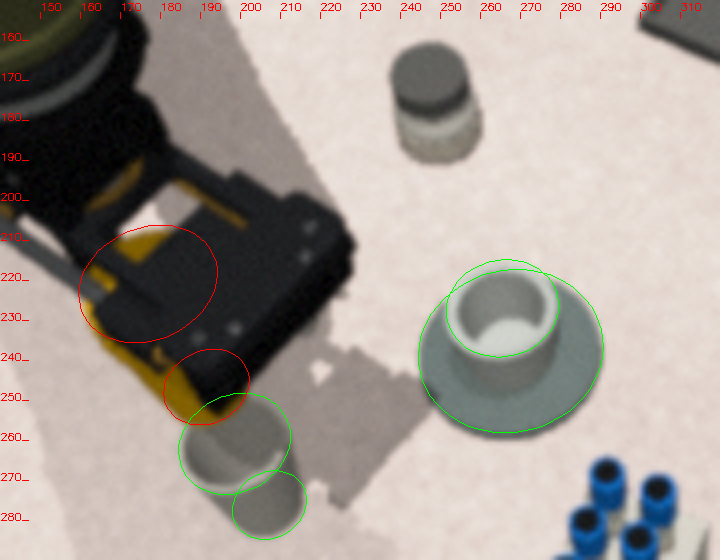

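servo_tool(
  series=[-0.5,0.5,20,0,0,0,0.1,-0.5,0.5,40,0,0,0,0.1,-0.5,0.5,60,0,0,0,0.1,-0.5,0.5,75,0,0,0,0.1,-0.5,0.5,85,0,0,0,0.1],
)

```text
time_s: 4.53
ee_pos: [0.4528, -0.2388, 0.1278]
eef_rot: [-3.14, 0.002, 0.002]
contact_force: [-0.7, -0.1, -0.4]
finger_gap: 0.0548
```

servo_tool(
  series=[0,0,1,0,0,0,0.1,0,0,3,0,0,0,0.1,0,0,5,0,0,0,0.1,0,0,6,0,0,0,0.1,0,0,6,0,0,0,0.1],
)

```text
time_s: 4.95
ee_pos: [0.4534, -0.2407, 0.1242]
eef_rot: [3.141, -0.001, 0.0]
contact_force: [-0.0, 1.0, -0.4]
finger_gap: 0.0547
```

Run:
```python
from bench import env
from h import *
o=env.observe();print(o["time_s"],o["ee_pos"],o["eef_rot"],o["contact_force"])
d={}
for n in ["scene","side"]:
    d[n]=env.camera(n)
crop(d["scene"],150,180,250,300,5,"pics/c6.png")
crop(d["side"],310,80,420,180,5,"pics/s6.png")
```

```text
4.95 [ 0.45340478 -0.24067233  0.12419453] [ 3.14113550e+00 -1.03555829e-03  7.08679946e-05] [-0.01223614  1.03818351 -0.39208235]
```

View pics/c6.png

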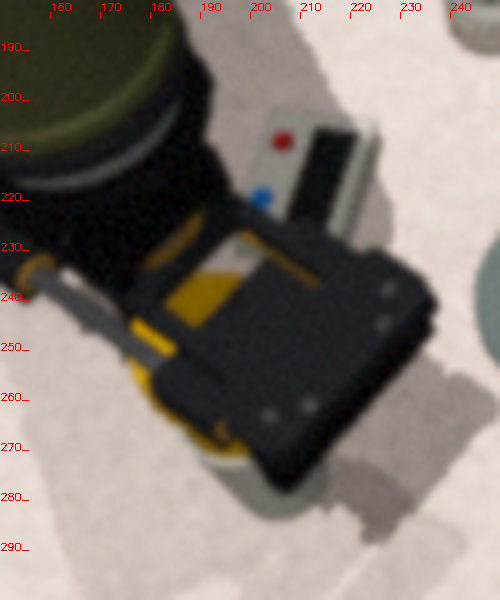

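View pics/s6.png

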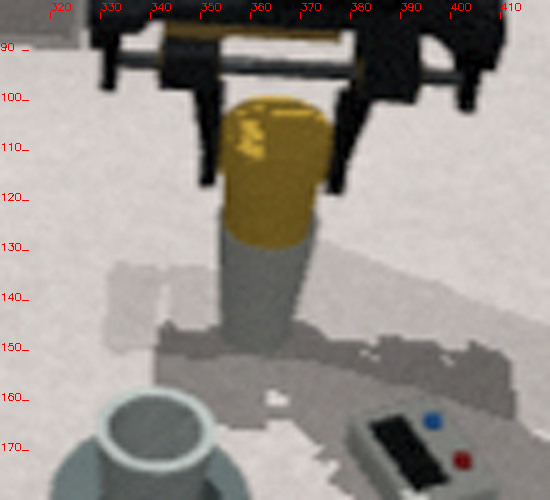

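servo_tool(
  series=[0,0,1,0,0,0,0.1,0,0,3,0,0,0,0.1,0,0,5,0,0,0,0.1,0,0,6,0,0,0,0.1,0,0,7,0,0,0,0.1],
)

```text
time_s: 5.47
ee_pos: [0.4529, -0.2405, 0.1163]
eef_rot: [-3.142, 0.0, 0.0]
contact_force: [-0.5, -0.2, -0.7]
finger_gap: 0.0546
```

servo_tool(
  series=[0,0,0.5,0,0,0,0.1,0,0,1,0,0,0,0.1,0,0,1,0,0,0,0.1],
)

```text
time_s: 5.72
ee_pos: [0.4529, -0.2405, 0.1154]
eef_rot: [-3.142, 0.0, 0.0]
contact_force: [-0.6, -0.2, -0.7]
finger_gap: 0.0548
```

servo_tool(
  series=[0,0,0.5,0,0,0,0.1,0,0,1,0,0,0,0.1,0,0,1,0,0,0,0.1],
)

```text
time_s: 5.97
ee_pos: [0.4529, -0.2406, 0.1146]
eef_rot: [3.142, 0.0, -0.0]
contact_force: [-1.1, -1.3, 0.5]
finger_gap: 0.0543
```

servo_tool(
  series=[0,0,0.5,0,0,0,0.1,0,0,0.5,0,0,0,0.1],
)

```text
time_s: 6.13
ee_pos: [0.4529, -0.2406, 0.1142]
eef_rot: [3.141, 0.0, -0.0]
contact_force: [-1.1, 0.0, 1.5]
finger_gap: 0.0542
```

Contact; release.

servo_tool(
  series=[0,0,0,0,0,0,0.35,0,0,0,0,0,0,0.5,0,0,0,0,0,0,0.7,0,0,0,0,0,0,1,0,0,0,0,0,0,1],
)

```text
time_s: 6.55
ee_pos: [0.4532, -0.2405, 0.1141]
eef_rot: [3.141, -0.0, 0.0]
contact_force: [-0.0, -0.7, -0.9]
finger_gap: 0.078
```

servo_tool(
  series=[0,0,0,0,0,0,1,0,0,0,0,0,0,1,0,0,-10,0,0,0,1,0,0,-30,0,0,0,1,0,0,-60,0,0,0,1],
)

```text
time_s: 6.97
ee_pos: [0.4514, -0.2398, 0.173]
eef_rot: [-3.14, 0.005, 0.0]
contact_force: [-0.0, 0.7, 0.0]
finger_gap: 0.0869
```

servo_tool(
  series=[0,0,-30,0,0,0,1,10,-20,-60,0,0,0,1,20,-55,-70,0,0,0,1,30,-95,-70,0,0,0,1,40,-135,-70,0,0,0,1],
)

```text
time_s: 7.38
ee_pos: [0.494, -0.1047, 0.2466]
eef_rot: [3.141, -0.004, -0.002]
contact_force: [0.6, 0.1, -0.4]
finger_gap: 0.0866
```

Run:
```python
from bench import env
from h import *
o=env.observe();print(o["time_s"],o["ee_pos"],o["eef_rot"],o["contact_force"])
d={}
for n in ["scene","side"]:
    d[n]=env.camera(n)
pickle.dump(d,open("cam3.pkl","wb"))
R=(0,0,255);G=(0,255,0)
L=[(.4537,-.2407,.075,.0265,G),(.4537,-.2407,.03+.092,.0275,R)]
crop(d["scene"],150,180,290,300,5,"pics/c7.png",L)
crop(d["side"],310,80,420,200,5,"pics/s7.png",L)
```

```text
7.3833 [ 0.49395696 -0.10467179  0.24655628] [ 3.14094540e+00 -4.07014371e-03 -2.14862561e-03] [ 0.61585585  0.08032333 -0.402004  ]
```

View pics/c7.png

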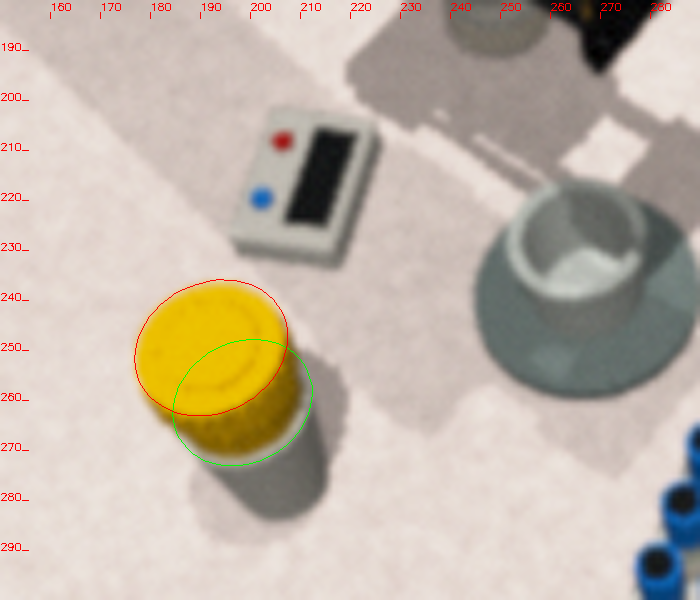

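View pics/s7.png

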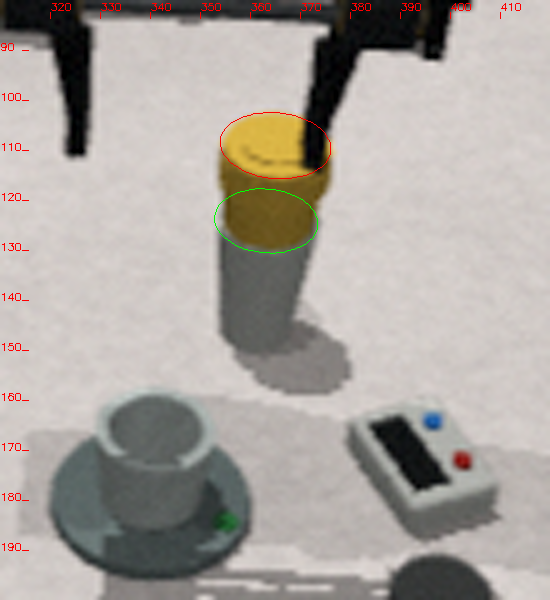

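servo_tool(
  series=[5,-25,0,0,0,-0.1,1,12,-65,0,0,0,-0.2,1,19,-105,0,0,0,-0.3,1,27,-145,0,0,0,-0.4,1,35,-185,0,0,0,-0.5,1],
)

```text
time_s: 7.9
ee_pos: [0.5281, 0.081, 0.2451]
eef_rot: [3.141, -0.001, 0.504]
contact_force: [0.8, -0.3, -0.1]
finger_gap: 0.0867
```

servo_tool(
  series=[27,-30,0,0,0,-0.06,1,53,-60,0,0,0,-0.12,1,80,-90,0,0,0,-0.18,1,107,-120,0,0,0,-0.24,1,130,-155,0,0,0,-0.3,1],
)

```text
time_s: 8.32
ee_pos: [0.5691, 0.2782, 0.2447]
eef_rot: [3.14, -0.001, 0.801]
contact_force: [0.8, 0.3, -0.7]
finger_gap: 0.0873
```

servo_tool(
  series=[0,0,0,0,0,0,1,0,0,0,0,0,0,1,0,0,0,0,0,0,1],
)

```text
time_s: 8.57
ee_pos: [0.5679, 0.2771, 0.2442]
eef_rot: [3.141, 0.001, 0.8]
contact_force: [-0.7, -0.7, -0.1]
finger_gap: 0.0871
```

Run:
```python
from bench import env
from h import *
o=env.observe();print(o["time_s"],o["ee_pos"],o["eef_rot"],o["joints"])
d={}
for n in ["wrist"]:
    d[n]=env.camera(n)
pickle.dump(d,open("cam4.pkl","wb"))
cv2.imwrite("pics/w8.png",d["wrist"]["img"][:,:,::-1])
crop(d["wrist"],230,100,420,250,4,"pics/w8c.png")
```

```text
8.5667 [0.56787711 0.27708678 0.24415475] [3.14085954e+00 7.80980384e-04 8.00004301e-01] [-0.23352665  0.30090516 -0.32740856  1.49090471  0.09841909  1.36643061
  0.23272337]
```

View pics/w8.png

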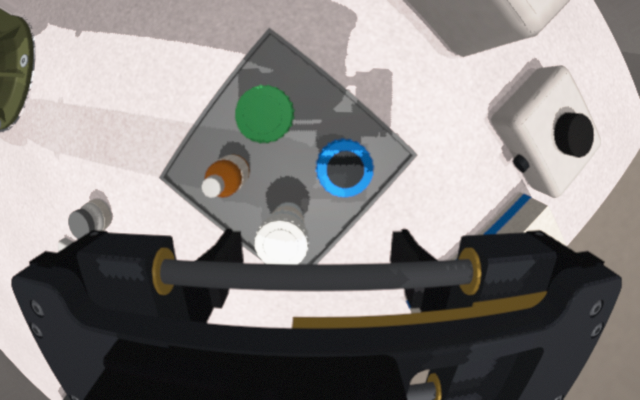

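View pics/w8c.png

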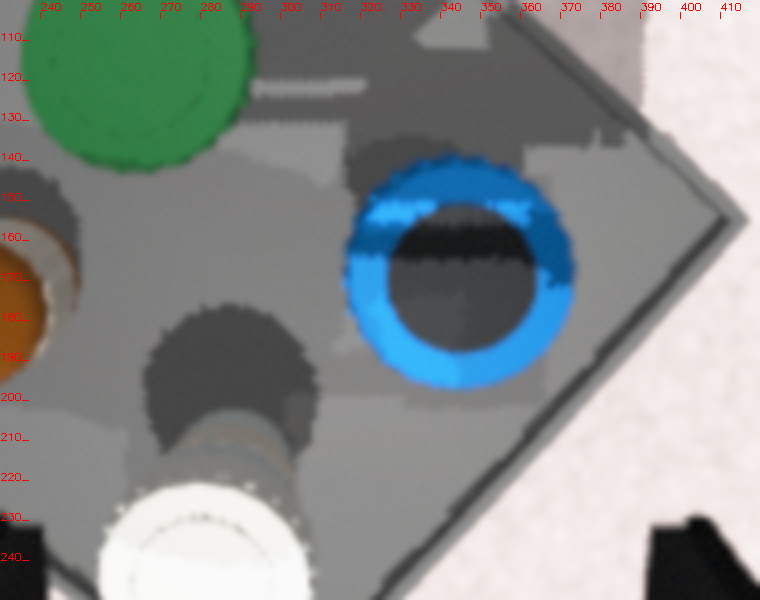

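Run:
```python
from h import *
d=pickle.load(open("cam4.pkl","rb"))
w=d["wrist"];p=wat(w,345.1,169,.097);print(p)
for q in (p,np.array([.572,.312,0])):
    dd=q[:2]-[.5675,.2770]; s=.8
    print(dd@[np.cos(s),np.sin(s)],dd@[np.sin(s),-np.cos(s)])
```

```text
[0.57130221 0.31140316 0.097     ]
0.027328339267256738 -0.021241370625699776
0.028242643373545488 -0.021156632418102957
```

servo_tool(
  series=[14,-10,15,0,0,0,1,27,-21,45,0,0,0,1,27,-21,75,0,0,0,1,27,-21,100,0,0,0,1,27,-21,115,0,0,0,1],
)

```text
time_s: 9.03
ee_pos: [0.5709, 0.3085, 0.1261]
eef_rot: [3.141, 0.004, 0.797]
contact_force: [0.8, -0.2, -0.2]
finger_gap: 0.0872
```

servo_tool(
  series=[0,0,15,0,0,0,1,0,0,30,0,0,0,1,0,0,38,0,0,0,1,0,0,41,0,0,0,1,0,0,41,0,0,0,0.4],
)

```text
time_s: 9.45
ee_pos: [0.5717, 0.3102, 0.0878]
eef_rot: [3.141, 0.001, 0.798]
contact_force: [0.2, -0.4, 0.2]
finger_gap: 0.0849
```

servo_tool(
  series=[0,0,0,0,0,0,0.35,0,0,0,0,0,0,0.3,0,0,0,0,0,0,0.3,0,0,0,0,0,0,0.3,0,0,0,0,0,0,0.2],
)

```text
time_s: 9.87
ee_pos: [0.5717, 0.3118, 0.0886]
eef_rot: [3.141, -0.001, 0.8]
contact_force: [-0.1, 0.3, 0.4]
finger_gap: 0.0569
```

servo_tool(
  series=[0,0,0,0,0,0,0.1,0,0,0,0,0,0,0.1,0,0,0,0,0,0,0.1,0,0,0,0,0,0,0.1,0,0,0,0,0,0,0.1],
  squeeze=20,
)

```text
time_s: 10.28
ee_pos: [0.5717, 0.3117, 0.0884]
eef_rot: [3.141, -0.0, 0.8]
contact_force: [-0.6, 0.5, 3.8]
finger_gap: 0.0544
```

servo_tool(
  series=[0,0,-3,0,0,0,0.1,0,0,-12,0,0,0,0.1,0,0,-30,0,0,0,0.1,0,0,-55,0,0,0,0.1,0,0,-80,0,0,0,0.1],
)

```text
time_s: 10.7
ee_pos: [0.5708, 0.3112, 0.1683]
eef_rot: [-3.141, 0.002, 0.8]
contact_force: [0.2, 0.5, -0.3]
finger_gap: 0.0548
```

servo_tool(
  series=[0,0,-30,0,0,0,0.1,0,0,-65,0,0,0,0.1,0,0,-100,0,0,0,0.1,0,0,-135,0,0,0,0.1,0,0,-150,0,0,0,0.1],
)

```text
time_s: 11.12
ee_pos: [0.5724, 0.3125, 0.3243]
eef_rot: [3.139, -0.007, 0.8]
contact_force: [0.3, 0.4, -0.3]
finger_gap: 0.0548
```

Run:
```python
from bench import env
from h import *
o=env.observe();print(o["time_s"],o["ee_pos"],o["eef_rot"],o["contact_force"],o["finger_gap"])
d={n:env.camera(n) for n in ["scene","side"]}
cv2.imwrite("pics/a9.png",cv2.resize(np.hstack([d["scene"]["img"],d["side"]["img"]])[:,:,::-1],None,fx=.62,fy=.62))
```

```text
11.1167 [0.57240165 0.31250224 0.32432709] [ 3.13942608 -0.00719629  0.80011132] [ 0.29450713  0.40666197 -0.28945061] 0.05480189218816217
```

View pics/a9.png

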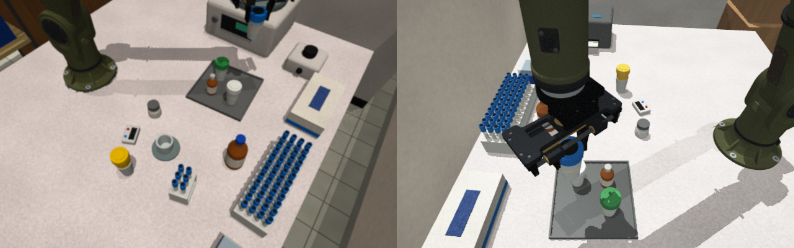

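servo_tool(
  series=[-18,19,0,0,0,0.1,0.1,-38,40,0,0,0,0.2,0.1,-58,61,0,0,0,0.3,0.1,-79,83,0,0,0,0.4,0.1,-100,105,0,0,0,0.5,0.1],
)

```text
time_s: 11.63
ee_pos: [0.5761, 0.1651, 0.3158]
eef_rot: [-3.142, 0.003, 0.296]
contact_force: [0.5, -0.4, -1.5]
finger_gap: 0.0544
```

servo_tool(
  series=[-8,28,0,0,0,0.1,0.1,-15,54,0,0,0,0.2,0.1,-21,75,0,0,0,0.3,0.1,-24,84,0,0,0,0.3,0.1,-24,84,0,0,0,0.3,0.1],
)

```text
time_s: 12.05
ee_pos: [0.5787, 0.0761, 0.3166]
eef_rot: [3.14, 0.002, -0.002]
contact_force: [-0.4, 0.2, -1.0]
finger_gap: 0.0548
```

servo_tool(
  series=[0,0,0,0,0.05,0,0.1,0,0,0,0,0.12,0,0.1,0,0,0,0,0.2,0,0.1,0,0,0,0,0.28,0,0.1,0,0,0,0,0.36,0,0.1],
)

```text
time_s: 12.47
ee_pos: [0.5785, 0.0824, 0.3175]
eef_rot: [-3.142, -0.363, 0.006]
contact_force: [-0.5, 0.6, -1.9]
finger_gap: 0.0542
```

servo_tool(
  series=[0,0,0,0,0.09,0,0.1,0,0,0,0,0.18,0,0.1,0,0,0,0,0.27,0,0.1,0,0,0,0,0.36,0,0.1,0,0,0,0,0.42,0,0.1],
)

```text
time_s: 12.88
ee_pos: [0.5866, 0.0839, 0.3098]
eef_rot: [3.135, -0.77, 0.008]
contact_force: [-1.0, -1.3, -2.6]
finger_gap: 0.0542
```

servo_tool(
  series=[0,0,0,0,0,0,0.1,0,0,0,0,0,0,0.1,0,0,0,0,0,0,0.1],
)

```text
time_s: 13.13
ee_pos: [0.5891, 0.0833, 0.3162]
eef_rot: [3.139, -0.775, 0.003]
contact_force: [0.4, 0.4, -0.8]
finger_gap: 0.0542
```

Run:
```python
from bench import env
from h import *
o=env.observe();print(o["time_s"],o["ee_pos"],o["eef_rot"],o["contact_force"],o["finger_gap"])
d={n:env.camera(n) for n in ["scene","side"]}
cv2.imwrite("pics/sc10.png",d["scene"]["img"][:,:,::-1])
cv2.imwrite("pics/si10.png",d["side"]["img"][:,:,::-1])
```

```text
13.1333 [0.58909456 0.08329989 0.31624483] [ 3.13898306e+00 -7.74787418e-01  2.91387550e-03] [ 0.37627743  0.38681029 -0.82063809] 0.054202656581191784
```

View pics/si10.png

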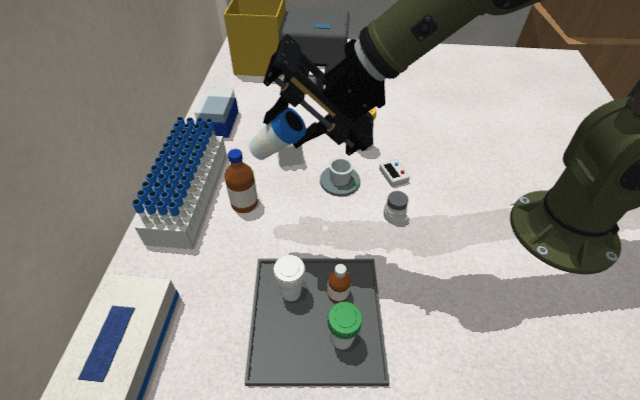

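View pics/sc10.png

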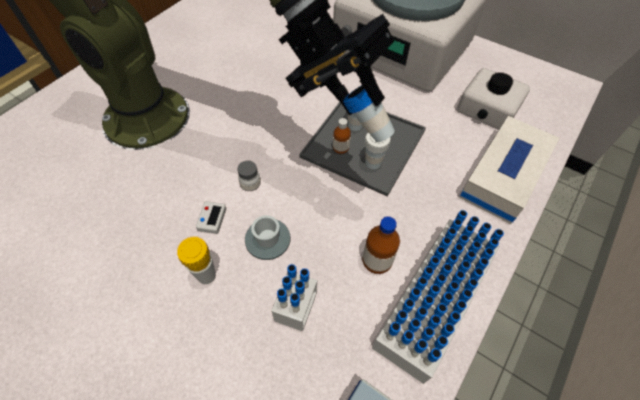

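servo_tool(
  series=[0,0,0,0,0,0,0.1,0,0,0,0,0,0,0.1,0,0,0,0,0,0,0.1,0,0,0,0,0,0,0.1,0,0,0,0,0,0,0.1],
)

```text
time_s: 13.65
ee_pos: [0.5891, 0.0816, 0.3154]
eef_rot: [3.139, -0.775, -0.0]
contact_force: [-0.9, -0.5, -2.4]
finger_gap: 0.0542
```

servo_tool(
  series=[0,0,0,0,0,0,0.1,0,0,0,0,0,0,0.1,0,0,0,0,0,0,0.1,0,0,0,0,0,0,0.1,0,0,0,0,0,0,0.1],
)

```text
time_s: 14.07
ee_pos: [0.589, 0.0818, 0.3153]
eef_rot: [3.139, -0.775, 0.0]
contact_force: [-0.4, -0.2, -1.1]
finger_gap: 0.0544
```

servo_tool(
  series=[0,0,0,0,0,0,0.1,0,0,0,0,0,0,0.1,0,0,0,0,0,0,0.1,0,0,0,0,0,0,0.1,0,0,0,0,0,0,0.1],
)

```text
time_s: 14.48
ee_pos: [0.589, 0.0818, 0.3153]
eef_rot: [3.139, -0.775, 0.0]
contact_force: [-1.2, 0.1, -1.1]
finger_gap: 0.0544
```

servo_tool(
  series=[0,0,0,0,0,0,0.1,0,0,0,0,0,0,0.1,0,0,0,0,0,0,0.1,0,0,0,0,0,0,0.1,0,0,0,0,0,0,0.1],
)

```text
time_s: 14.9
ee_pos: [0.5891, 0.0818, 0.3154]
eef_rot: [3.139, -0.775, -0.0]
contact_force: [0.8, 0.1, -1.0]
finger_gap: 0.0542
```

servo_tool(
  series=[0,0,0,0,0,0,0.1,0,0,0,0,0,0,0.1,0,0,0,0,0,0,0.1,0,0,0,0,0,0,0.1,0,0,0,0,0,0,0.1],
)

```text
time_s: 15.32
ee_pos: [0.589, 0.0817, 0.3153]
eef_rot: [3.139, -0.775, -0.0]
contact_force: [-1.1, -0.8, -2.0]
finger_gap: 0.0546
```

servo_tool(
  series=[0,0,0,0,-0.05,0,0.1,0,0,0,0,-0.12,0,0.1,0,0,0,0,-0.2,0,0.1,0,0,0,0,-0.28,0,0.1,0,0,0,0,-0.37,0,0.1],
)

```text
time_s: 15.73
ee_pos: [0.5888, 0.082, 0.3161]
eef_rot: [3.14, -0.402, -0.0]
contact_force: [0.8, -0.5, -1.7]
finger_gap: 0.0542
```

servo_tool(
  series=[0,0,0,0,-0.09,0,0.1,0,0,0,0,-0.18,0,0.1,0,0,0,0,-0.27,0,0.1,0,0,0,0,-0.35,0,0.1,0,0,0,0,-0.41,0,0.1],
)

```text
time_s: 16.15
ee_pos: [0.5902, 0.0817, 0.3154]
eef_rot: [3.14, 0.007, -0.002]
contact_force: [-0.2, -1.3, -1.5]
finger_gap: 0.0545
```

servo_tool(
  series=[0,0,0,0,0,0,0.1,0,0,0,0,0,0,0.1,0,0,0,0,0,0,0.1,0,0,0,0,0,0,0.1],
)

```text
time_s: 16.48
ee_pos: [0.5886, 0.0819, 0.3157]
eef_rot: [3.14, 0.003, -0.001]
contact_force: [-0.9, -0.8, -1.5]
finger_gap: 0.0544
```

Run:
```python
from bench import env
from h import *
o=env.observe();print(o["time_s"],o["ee_pos"],o["eef_rot"],o["contact_force"],o["finger_gap"])
d={n:env.camera(n) for n in ["scene","side","wrist"]}
pickle.dump(d,open("cam5.pkl","wb"))
crop(d["side"],200,20,360,170,4,"pics/s11.png")
crop(d["scene"],280,30,440,180,4,"pics/c11.png")
```

```text
16.4833 [0.58857457 0.08188041 0.3157344 ] [ 3.13997014e+00  3.37360528e-03 -1.23668649e-03] [-0.93959153 -0.83451477 -1.49453252] 0.05444116085166759
```

View pics/s11.png

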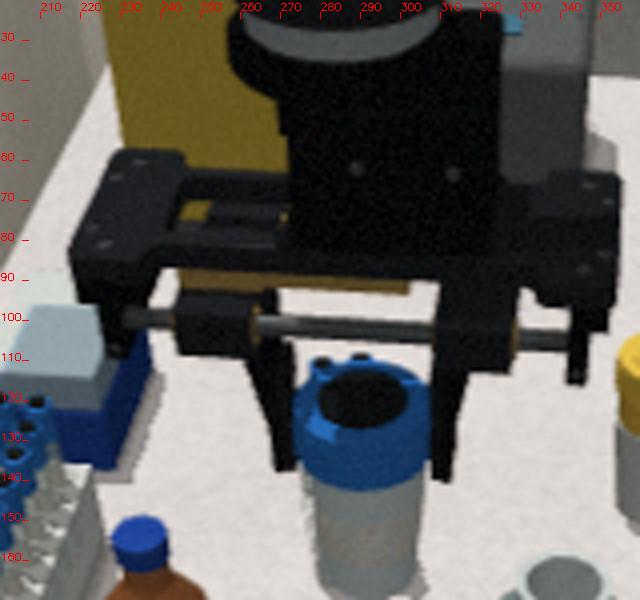

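View pics/c11.png

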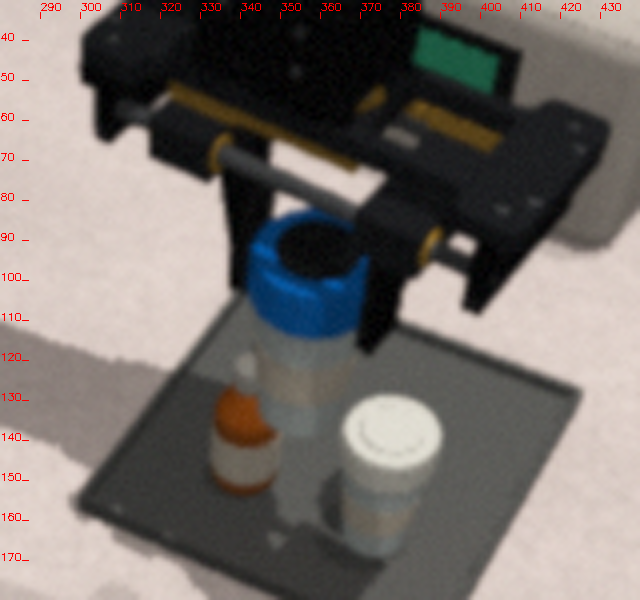

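Run:
```python
from h import *
d=pickle.load(open("cam5.pkl","rb"))
R=(0,0,255);zb=.3157-.0835
L=[(.5886,.0819,zb,.019,R),(.5886,.0819,zb+.092,.0275,R),(.5886,.0819,zb+.068,.0275,R)]
crop(d["side"],230,80,350,190,5,"pics/s12.png",L)
crop(d["scene"],310,60,420,150,5,"pics/c12.png",L)
```

```text
(no output)
```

View pics/s12.png

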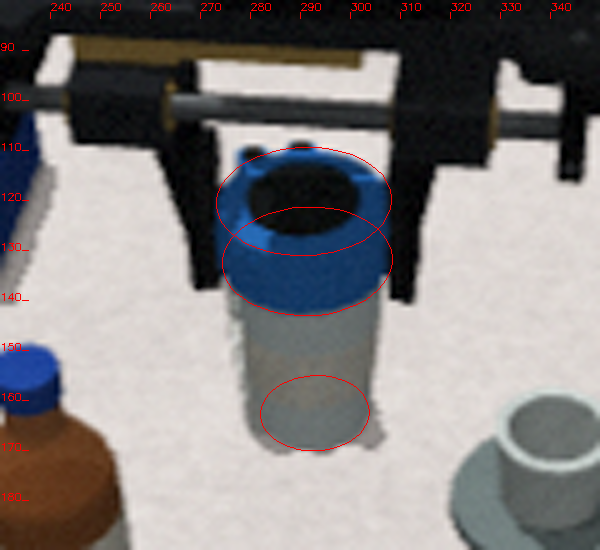

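View pics/c12.png

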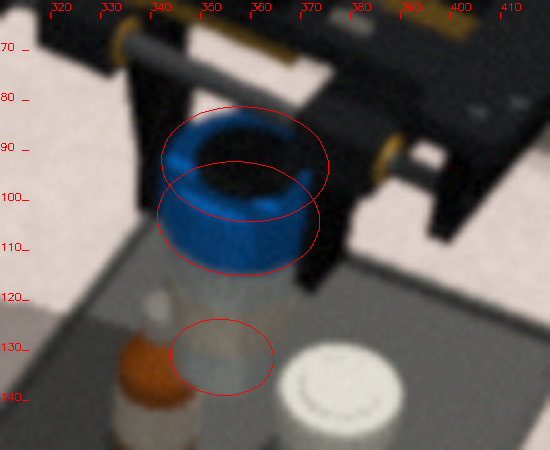

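servo_tool(
  series=[-10,20,0,0,0,0,0.1,-25,50,0,0,0,0,0.1,-41,86,5,0,0,0,0.1,-57,120,15,0,0,0,0.1,-72,153,30,0,0,0,0.1],
)

```text
time_s: 17.05
ee_pos: [0.5161, -0.0728, 0.2875]
eef_rot: [3.139, 0.001, -0.002]
contact_force: [0.9, 0.0, -1.0]
finger_gap: 0.0544
```

servo_tool(
  series=[-9,20,20,0,0,0,0.1,-13,29,45,0,0,0,0.1,-13,30,60,0,0,0,0.1,-13,30,66,0,0,0,0.1,-13,30,66,0,0,0,0.1],
)

```text
time_s: 17.47
ee_pos: [0.5023, -0.1009, 0.219]
eef_rot: [3.14, 0.007, -0.002]
contact_force: [0.4, 0.2, -0.7]
finger_gap: 0.0544
```

servo_tool(
  series=[0,0,0,0,0,0,0.1,0,0,0,0,0,0,0.1],
)

```text
time_s: 17.63
ee_pos: [0.5043, -0.1006, 0.2216]
eef_rot: [3.14, 0.002, -0.0]
contact_force: [0.7, 0.8, -1.6]
finger_gap: 0.0546
```

Run:
```python
from bench import env
from h import *
o=env.observe();print(o["time_s"],o["ee_pos"],o["eef_rot"],o["contact_force"],o["finger_gap"])
d={n:env.camera(n) for n in ["scene","side","wrist"]}
pickle.dump(d,open("cam6.pkl","wb"))
R=(0,0,255);G=(0,255,0);x,y,z=o["ee_pos"];zb=z-.0835
L=[(x,y,zb,.019,R),(x,y,zb+.092,.0275,R),(x,y,zb+.068,.0275,R),(.5035,-.1008,.055,.029,G),(.5035,-.1008,.01,.05,G)]
crop(d["side"],290,70,410,210,5,"pics/s13.png",L)
crop(d["scene"],200,130,330,270,5,"pics/c13.png",L)
```

```text
17.6333 [ 0.50433023 -0.10061725  0.2215704 ] [ 3.13970094e+00  2.31036753e-03 -2.64792278e-04] [ 0.66254446  0.83135614 -1.61996474] 0.05456224390399152
```

View pics/s13.png

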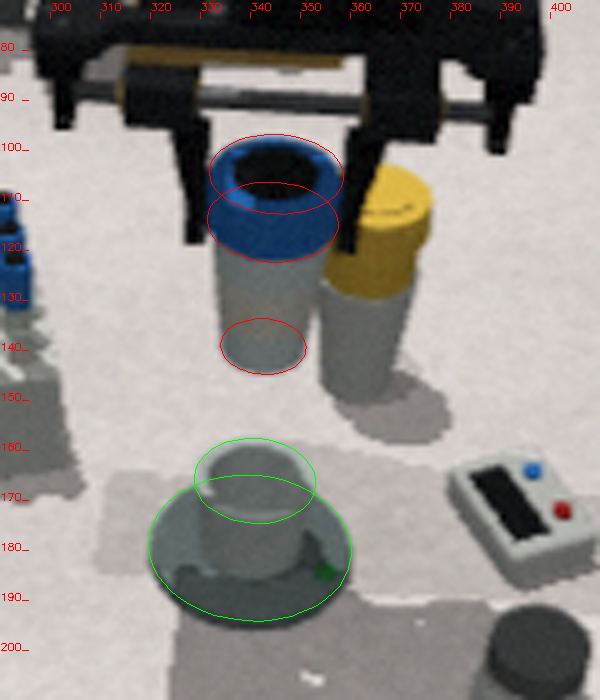

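View pics/c13.png

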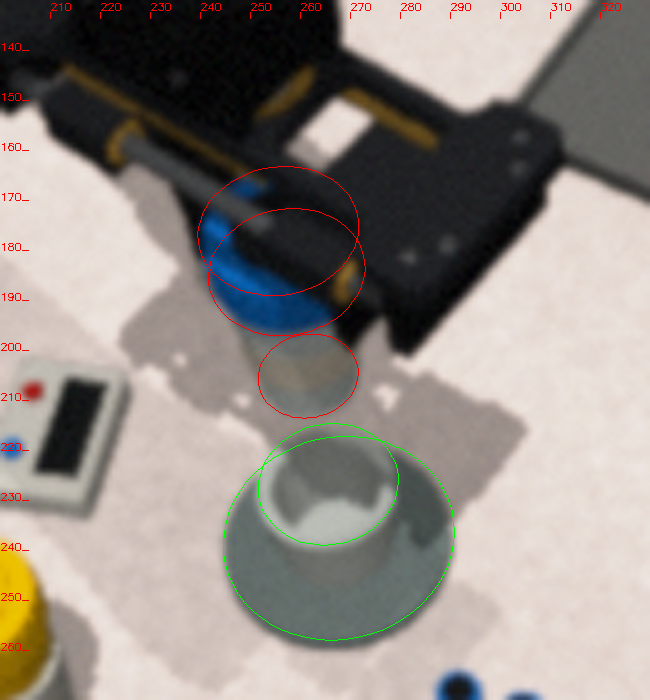

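servo_tool(
  series=[-0.5,0,20,0,0,0,0.1,-0.5,0,45,0,0,0,0.1,-0.5,0,65,0,0,0,0.1,-0.5,0,78,0,0,0,0.1,-0.5,0,83,0,0,0,0.1],
)

```text
time_s: 18.2
ee_pos: [0.5013, -0.101, 0.1352]
eef_rot: [3.14, 0.008, -0.001]
contact_force: [-0.1, 0.3, -0.9]
finger_gap: 0.0544
```

servo_tool(
  series=[0,0,3,0,0,0,0.1,0,0,8,0,0,0,0.1,0,0,13,0,0,0,0.1,0,0,16,0,0,0,0.1,0,0,17,0,0,0,0.1],
)

```text
time_s: 18.62
ee_pos: [0.5023, -0.1014, 0.12]
eef_rot: [3.14, 0.005, -0.002]
contact_force: [-0.4, -0.0, -0.9]
finger_gap: 0.0545
```

servo_tool(
  series=[0,0,1,0,0,0,0.1,0,0,3,0,0,0,0.1,0,0,5,0,0,0,0.1,0,0,7,0,0,0,0.1,0,0,8,0,0,0,0.1],
)

```text
time_s: 19.03
ee_pos: [0.5022, -0.1015, 0.1118]
eef_rot: [3.14, 0.005, -0.002]
contact_force: [-0.4, -0.4, -1.0]
finger_gap: 0.0542
```

servo_tool(
  series=[0,0,0,0,0,0,0.1,0,0,1,0,0,0,0.1,0,0,2,0,0,0,0.1,0,0,3,0,0,0,0.1,0,0,3,0,0,0,0.1],
)

```text
time_s: 19.45
ee_pos: [0.5023, -0.1015, 0.109]
eef_rot: [3.14, 0.005, -0.002]
contact_force: [0.3, 0.1, -1.4]
finger_gap: 0.0548
```

servo_tool(
  series=[0.7,-0.5,1,0,0,0,0.1,0.7,-0.5,2,0,0,0,0.1,0.7,-0.5,3,0,0,0,0.1,0.7,-0.5,4,0,0,0,0.1,0.7,-0.5,5,0,0,0,0.1],
)

```text
time_s: 19.87
ee_pos: [0.5029, -0.1014, 0.1041]
eef_rot: [3.139, 0.005, -0.002]
contact_force: [-0.1, -2.5, 0.1]
finger_gap: 0.0545
```

servo_tool(
  series=[0,0,0.5,0,0,0,0.1,0,0,1,0,0,0,0.1,0,0,1.5,0,0,0,0.1,0,0,2,0,0,0,0.1,0,0,2,0,0,0,0.1],
)

```text
time_s: 20.28
ee_pos: [0.5029, -0.1014, 0.1021]
eef_rot: [3.139, 0.005, -0.002]
contact_force: [-0.3, -3.5, 0.8]
finger_gap: 0.0543
```

servo_tool(
  series=[0,0,0.5,0,0,0,0.1,0,0,1,0,0,0,0.1,0,0,1,0,0,0,0.1],
)

```text
time_s: 20.53
ee_pos: [0.503, -0.1014, 0.1012]
eef_rot: [3.139, 0.005, -0.002]
contact_force: [-1.0, -4.1, 2.5]
finger_gap: 0.055
```

servo_tool(
  series=[0,0.7,0,0,0,0,0.1,0,1.2,0,0,0,0,0.1,0,1.2,0,0,0,0,0.1],
)

```text
time_s: 20.78
ee_pos: [0.503, -0.1018, 0.101]
eef_rot: [3.14, 0.005, -0.002]
contact_force: [-0.5, -2.8, 0.9]
finger_gap: 0.0544
```

servo_tool(
  series=[0,0,0.5,0,0,0,0.1,0,0,1,0,0,0,0.1,0,0,1,0,0,0,0.1],
)

```text
time_s: 21.03
ee_pos: [0.5029, -0.102, 0.1]
eef_rot: [3.14, 0.005, -0.001]
contact_force: [0.3, -2.2, 1.1]
finger_gap: 0.0546
```

servo_tool(
  series=[0,0.4,0.5,0,0,0,0.1,0,0.8,1,0,0,0,0.1,0,0.8,1,0,0,0,0.1],
)

```text
time_s: 21.28
ee_pos: [0.503, -0.1025, 0.099]
eef_rot: [3.14, 0.005, -0.001]
contact_force: [-0.1, -1.9, 0.0]
finger_gap: 0.0537
```

servo_tool(
  series=[0,0.4,0.5,0,0,0,0.1,0,0.4,0.5,0,0,0,0.1],
)

```text
time_s: 21.45
ee_pos: [0.503, -0.1028, 0.0985]
eef_rot: [3.141, 0.005, -0.001]
contact_force: [0.6, 0.1, 1.1]
finger_gap: 0.0548
```

servo_tool(
  series=[0,0,0,0,0,0,0.3,0,0,0,0,0,0,0.4,0,0,0,0,0,0,0.6,0,0,0,0,0,0,1,0,0,0,0,0,0,1],
)

```text
time_s: 21.87
ee_pos: [0.5027, -0.1033, 0.0985]
eef_rot: [3.14, 0.005, -0.002]
contact_force: [-1.1, -0.6, 0.2]
finger_gap: 0.0735
```

servo_tool(
  series=[0,0,0,0,0,0,1,0,0,0,0,0,0,1,0,0,-10,0,0,0,1,0,0,-30,0,0,0,1,0,0,-60,0,0,0,1],
)

```text
time_s: 22.28
ee_pos: [0.5013, -0.103, 0.1575]
eef_rot: [3.14, 0.01, -0.002]
contact_force: [0.7, -0.0, -0.3]
finger_gap: 0.0871
```

servo_tool(
  series=[0,0,-30,0,0,0,1,0,0,-65,0,0,0,1,0,0,-95,0,0,0,1,0,0,-100,0,0,0,1,0,0,-100,0,0,0,1],
)

```text
time_s: 22.7
ee_pos: [0.5052, -0.1034, 0.2622]
eef_rot: [3.139, -0.001, -0.002]
contact_force: [-0.4, 0.1, -1.0]
finger_gap: 0.0872
```

Run:
```python
from bench import env
from h import *
o=env.observe();print(o["time_s"],o["ee_pos"],o["eef_rot"],o["contact_force"],o["finger_gap"])
d={n:env.camera(n) for n in ["scene","side","wrist"]}
pickle.dump(d,open("cam7.pkl","wb"))
R=(0,0,255);G=(0,255,0)
L=[(.5033,-.1015,.107,.0275,R),(.5033,-.1015,.083,.0275,R),(.5033,-.1015,.055,.029,G),(.4537,-.2407,.122,.0275,R)]
crop(d["side"],290,90,410,210,5,"pics/s14.png",L)
crop(d["scene"],170,180,310,290,5,"pics/c14.png",L)
cv2.imwrite("pics/sc14.png",cv2.resize(np.hstack([d["scene"]["img"],d["side"]["img"]])[:,:,::-1],None,fx=.62,fy=.62))
```

```text
22.7 [ 0.50518808 -0.10339263  0.2621671 ] [ 3.13926043e+00 -1.34575937e-03 -1.75084761e-03] [-0.37322342  0.06809804 -0.95118415] 0.08724533042116876
```

View pics/s14.png

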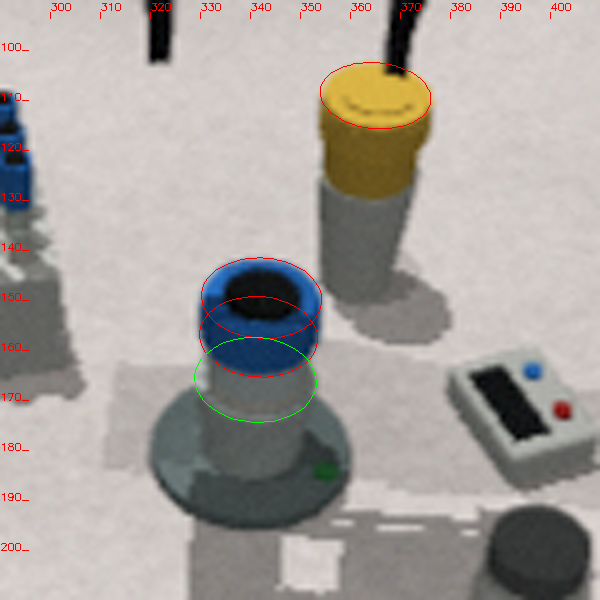

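View pics/c14.png

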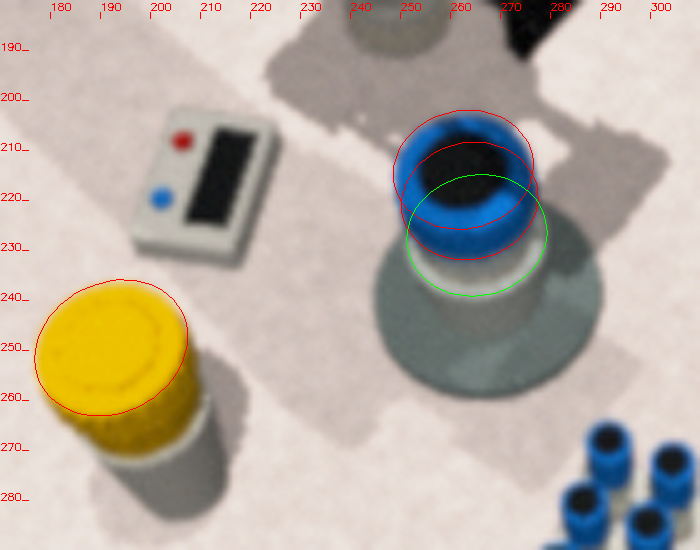

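View pics/sc14.png

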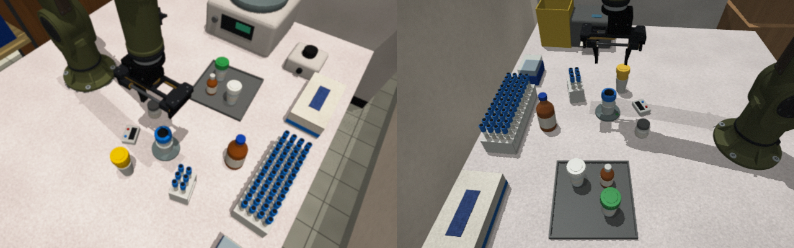

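```bash
python3 -c "
from bench import env
print(env.close_job())"
```

```text
the job is handed in; nothing more can be done
None
```

The job is done and handed in at about 23 s of the 64 s allowed; no verdict is reported.

- **Blank:** I lifted the yellow blank out of the holder and lowered it into the white cup, with about 1.5 N measured at the wrist when I let go. Afterwards both the scene and side cameras showed it upright, at about the expected nested height. The cup showed no visible shift.
- **Sample:** I gripped the blue pot by its cap, carried it clear at about 0.32 m tool height, and tilted it to 44.4° for a little over 2 s. I then brought it upright in the air; these angles are the tool's, and the pot did not visibly slip in the jaws.
- **Placing:** While lowering the sample into the holder I felt up to about 4 N sideways. I moved the hand about 2.4 mm toward −y to relieve it, finished the descent with the sideways force close to zero, and let go.
- **Last checks:** The sample's cap centre is within about 0.5 pixel (roughly 1 mm) in both cameras of where the seated blank's cap was at the start. That means it is home and upright. The other objects looked undisturbed in the last pictures, by eye only.

**Disagreements:**
- The scene and side cameras differed by 2–4 mm on the holder position (up to 10 mm on its partly hidden foot). I settled that with the wrist camera and the contact forces.
- During the tilt the tool drifted about 10 mm from its set point, which did no harm.

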